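# Snap the battery cover off a logger box

## Task

The grey logger box has a battery cover that is held by a springy snap tab at one end and tucked under a lip at the other. Press the tab gently inward until that end of the cover springs up, then draw the cover out from under the lip without wrenching it, lift it off by its rib and lay it rib up, not dropped, inside the empty black parts tray. The tab is brittle plastic, so press by feel, and leave the other things on the bench where they are.

Things in the scene. Friction and masses are not known exactly. Their poses are not given: they have to be found in the camera images.
- housing: Grey plastic logger box, screwed down by two low steel straps that stick out 10 mm at its sides: 139 mm long (its x, -64 to +75 mm), 100 mm wide (y), 70 mm high, open at the top under its cover, batteries inside. Origin: on the bench under its middle, z up. The snap tab is at its -x end, the lip at its +x end; the rim on which the cover lies is 58.5 mm high.
- tab: Flexing snap tab, grey, at the box's -x end: an upright tongue on springy arms, with a press pad on a short steel stem. Origin at its foot, 8 mm above the bench. Pushed inward it moves straight along box +x; far enough in, its ears (hidden under the cover's end) let go of the cover's two legs, and do not catch them again once the cover is up. Springs back. Breaks at 18 N.
- tab_ref (a point): Reference point on the tab, 43 mm above the bench, 10 mm further out (box -x) than the cover's end. The pad's upright face (36 mm wide, 18 mm high, facing box -x) is centred here or up to 22 mm further out: its stem is set differently on each box, so feel for it. The pad yields from 3 N, 1.2 N more per mm; the cover goes after 3 to 5.5 mm (7 to 11 N); hard stop at 6.5 mm (11 N), then the force shoots up.
- cover_rib (a point): Centre of the grip rib on top of the cover: 56 mm long (cover's x), 11 mm wide (y), 21 mm high, its sides upright; grip it across its width from above. Centre 14.5 mm above the underside of the cover plate, 10.5 mm above the plate's top. Axes are the cover's: x from its latch end to its lip end, z up.
- cover_latch_end (a point): Middle of the edge of the cover plate at the tab end, 71.5 mm from the rib's centre. When the tab lets go, a spring plunger in the box lifts this end about 15 mm and holds it there (the cover then slopes about 0.11 rad, still tucked under the lip).
- cover: The battery cover, loose: grey plastic plate 151 x 90 x 4 mm with a rib on top, and two legs that reach 20.5 mm below its underside at the latch (-x) end. A 6 mm rib under it stops it sliding out until that end is up. About 90 g. Origin: centre of the plate's underside; z up when rib up. Laid down, it slopes by about 0.14 rad.
- lip (a point): Mouth of the slot under the lip at the box's +x end, at rim height. The cover's end reaches 7 to 9 mm into the slot (2.5 mm of play in height). To free it, move the raised cover 12 to 15 mm toward the tab end (box -x), then lift.
- tray: Black open parts tray, fixed, empty: outside 210 mm (its x) by 160 mm (its y) by 28 mm high, walls and floor about 4 to 5 mm. Origin: centre of its underside on the bench. It and the logger box may be on either side.
- cell_a: Round battery cell standing upright, 33 mm across, 57 mm high, beside the box; leave it. Origin at its foot.
- cell_b: A second such cell, near a corner of the box's tab end; leave it.
- breadboard: White solderless breadboard lying flat, 55 x 165 x 9 mm, far from the robot; leave it. Origin at its underside.
- meter: Black hand-held meter lying face up, 150 x 75 x 35 mm, far from the robot; leave it. Origin at its underside.
- spool: Bare metal wire spool standing on its flange, 56 mm across, 40 mm high; leave it.
- project_box: Plain closed grey box, 90 x 60 x 34 mm; leave it. Origin at its underside.
- screwdriver: Screwdriver lying between the box and the tray, 170 mm long; leave it.
- jar: Small clear jar with a grey cap, 52 mm across, 60 mm high, far from the robot; leave it.
Mind the look-alikes: they are no part of the job. Leave any red look-alike of the cover alone.

How it is judged:
By the outcome, as a careful person would: the job done as asked, in the order asked, and still so for the second after the job is handed in, with the robot touching nothing.
It also fails if it takes over 67 s, if anything falls off the work surface, if the arm or the gripper's body presses on something with over 40 N, if the wrist force passes 120 N, or if a joint passes its speed limit or range.

## Robot

A 7-joint arm with a two-finger parallel gripper is mounted at the origin on the work surface. World frame = base frame: x ahead of the robot, y to its left, z up, the work surface at z = 0. Lengths are in m, angles in degrees, forces in N, time in s.
With the tool pointing down it reaches from about 0.425 to 0.875 m from the base axis. Payload 4.7 kg.
Tool frame: the origin (TCP) lies on the front face of the gripper's body, between the roots of the fingers; the fingertips stand 70 mm ahead of it and the grasp point (between the pads) lies 51 mm ahead of it; z points along the fingers, y is the direction in which the jaws open and shut (so a half turn about z gives the same grasp; the last joint's range is limited). The gripper opens to 87 mm and grips with 3 to 60 N. Pads are 19 mm wide; open, the fingers measure 117 mm over their backs; the gripper's body (75 mm by 190 mm) begins 51 mm behind the grasp point.
Start: joints at [-67.718, 18.392, -4.016, 83.108, 1.295, 78.541, -3.26], TCP at [0.238, 0.605, 0.292] pointing down, gripper open.
Joint ranges: [-163.93, 163.93], [-17.29, 119.83], [-79.2, 71.16], [3.27, 140.29], [-89.18, 269.18], [5.43, 117.66], [-154.24, 154.24]. Speed limits (degrees/s): [147.25, 147.25, 180, 180, 180, 180, 180].

## Interface

Orientations are given as [roll, pitch, yaw] about the fixed x, y, z axes, in that order (R = Rz(yaw) Ry(pitch) Rx(roll)).
In Python, from cell import env gives the robot as it stands.
- The arm moves only by the tool drive_tool, never from a script. Its argument "commands" is a list of rows, each a list of 7 numbers: the shift along the tool's x, y, z in cm, then the turn, a rotation vector about the tool's x, y, z in degrees, then the opening, from 0 (shut) to 1 (fully open). In form: [[tx, ty, tz, rx, ry, rz, hand], ...]. A call has 1 to 20 rows; each row shifts and turns the commanded pose from where the row before left it, along the tool's axes as they then stand; what a row does not reach is not made up. A row lasts 1/12 s, in which the tool goes at most 41.7 mm and 7.16 degrees, less where a joint would pass 70% of its speed; a pose out of reach is approached as far as the arm can. A call is refused whole if a number of a shift passes 4.17 or a number of a turn 7.16, either way. A call with a gripper value outside its range is refused whole. The fingers move at their own pace and stop on an object; "force" is the grip in N (left out, the last holds). Time passes only in rows, so rows that do not move let the fingers close. It gives the time, the measured TCP pose, the force and the opening at its end, in the units of the state.
- env.get_obs(): the state, without advancing time (a new reading comes with each control period).
- env.read_camera(name): name is "scene" or "side" or "wrist"; returns a dict with "img" (384x512x3 uint8, blue, green, red), "mtx" (3x3 intrinsics, pixels), "pose" (4x4, takes a point from camera to world coordinates). Camera axes: x right, y down, z forward; pixel columns grow to the right and rows downward; lengths in m; the calibration is good to about 2 mm. A picture is of the moment at which its call begins. There is no depth.
- env.sign_off(): hands the job in, once; it reports no verdict.
The state is a dict: "time_s": time; "qpos": joint angles; "joint_velocities": joint speeds; "effort": joint torques, N m; "tool_pos": TCP position; "tool_rot": TCP orientation; "force": force on the tool from outside, world axes, zero at the start; "wrist_torque": the same for the moment, N m; "grip_width": finger opening in m.
Only numpy, scipy, OpenCV 4.12 (cv2) and the standard library are available. Lean on these libraries where they do the work, as an engineer would, in place of code of your own. Each camera call takes 0.05 s, during which the arm holds its last target.

## Working session

There is one attempt and no reset: what is moved stays moved. The work goes in short steps, Python scripts to look and compute and a tool call to move; the robot and the scene stay as the last step left them, time stands still between calls to the robot, and variables do not carry over. Pictures are saved under pics/ and viewed, and the job is handed in when it is done.

Besides the shell and the picture viewer there is one more tool, called after "Request:" in YAML: its name, and indented under it one key for each argument. drive_tool: Moves the arm, as the interface text tells. Its arguments: {"type":"object","properties":{"commands":{"type":"array"},"force":{"type":"number"}},"required":["commands"]}

```bash
ls; mkdir -p pics
python3 - <<'E'
from cell import env
import cv2
o=env.get_obs()
for k in o: print(k,o[k])
for n in ["scene","side","wrist"]:
    c=env.read_camera(n); cv2.imwrite(f"pics/a_{n}.png",c["img"]); print(n,c["mtx"].tolist(),c["pose"].round(4).tolist())
E
```

```text
pics
time_s 0.0
qpos [-67.7184444   18.43873702  -4.01541632  83.17476053   1.29592804
  78.54068073  -3.26207509]
joint_velocities [-0.03788665 -0.06322923  0.08501651 -0.00432457  0.01906578  0.00139972
 -0.03915461]
effort [ 1.96997112e-04 -4.91288352e+01 -4.03869404e-01 -3.12519729e+01
 -6.39267638e-02  4.39667038e-02  1.72308191e-04]
tool_pos [0.2378409  0.60447182 0.29116627]
tool_rot [-1.79891116e+02  6.70247346e-03  1.58526198e+02]
force [-0.31637032  0.36197532  0.62741541]
wrist_torque [ 0.03403706 -0.02192623  0.03804544]
grip_width 0.08675001923570826
scene [[442.75499394187875, 0.0, 258.82755396579597], [0.0, 442.75499394187875, 200.51316504238287], [0.0, 0.0, 1.0]] [[-0.7795, 0.4878, -0.3929, 0.9705], [0.6264, 0.6052, -0.4912, 0.577], [-0.0019, -0.629, -0.7774, 0.9897], [0.0, 0.0, 0.0, 1.0]]
side [[468.49692409546356, 0.0, 255.13070489612755], [0.0, 468.49692409546356, 192.46301232621758], [0.0, 0.0, 1.0]] [[0.8346, -0.3784, 0.4002, 0.0005], [-0.5507, -0.5841, 0.5963, -0.7656], [0.0081, -0.7181, -0.6959, 0.9415], [0.0, 0.0, 0.0, 1.0]]
wrist [[275.0783211139014, 0.0, 254.1073349238501], [0.0, 275.0783211139014, 188.6526537918312], [0.0, 0.0, 1.0]] [[0.3658, 0.898, 0.2445, 0.1708], [0.9307, -0.3526, -0.0974, 0.6301], [-0.0013, 0.2631, -0.9648, 0.3843], [0.0, 0.0, 0.0, 1.0]]
```

View pics/a_scene.png

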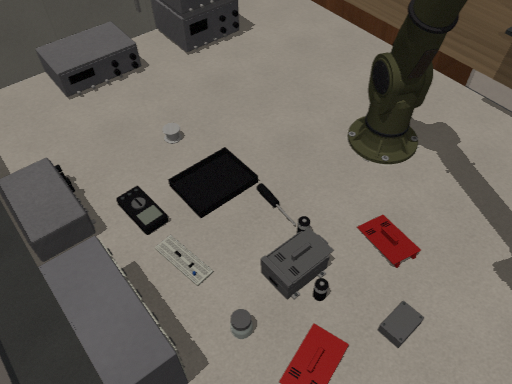

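View pics/a_side.png

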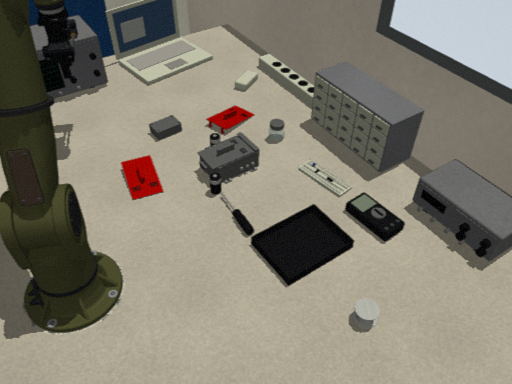

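View pics/a_wrist.png

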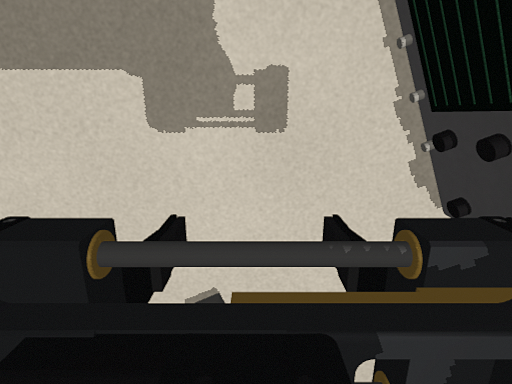

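The scene view shows the box near (297,260), the tray at (213,180), cells at (304,224) and (321,289), and red decoys at (389,240) and (315,355). I'll zoom in on the box next.

Run:
```python
import cv2
a=cv2.imread("pics/a_scene.png")[205:315,240:350]; b=cv2.imread("pics/a_side.png")[120:220,180:280]
cv2.imwrite("pics/b1.png",cv2.convertScaleAbs(cv2.resize(a,(600,600),interpolation=cv2.INTER_CUBIC),alpha=1.6)); cv2.imwrite("pics/b2.png",cv2.convertScaleAbs(cv2.resize(b,(600,600),interpolation=cv2.INTER_CUBIC),alpha=1.6))
```

```text
(no output)
```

View pics/b1.png

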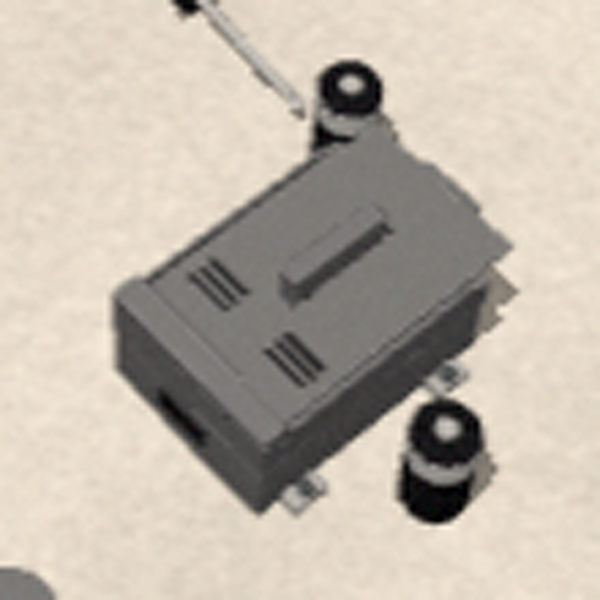

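View pics/b2.png

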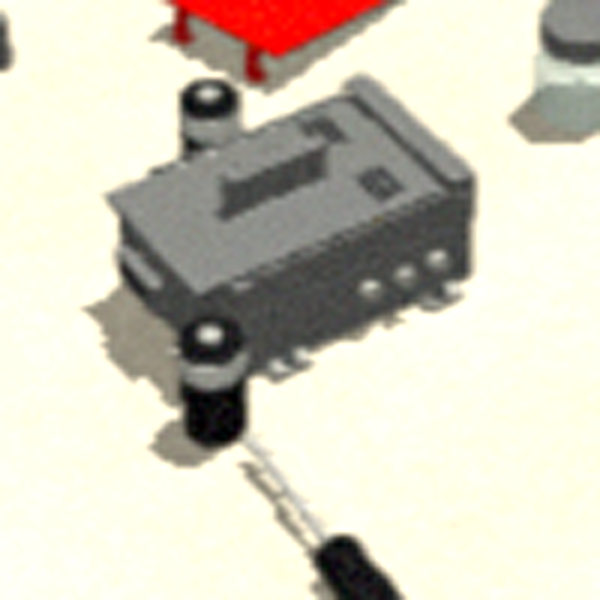

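```bash
cat > h.py <<'E'
import numpy as np, json
K={"scene":(442.754994,258.827554,200.513165),"side":(468.496924,255.130705,192.463012)}
P={"scene":np.array([[-0.7795, 0.4878, -0.3929, 0.9705], [0.6264, 0.6052, -0.4912, 0.577], [-0.0019, -0.629, -0.7774, 0.9897]]),
"side":np.array([[0.8346, -0.3784, 0.4002, 0.0005], [-0.5507, -0.5841, 0.5963, -0.7656], [0.0081, -0.7181, -0.6959, 0.9415]])}
def ray(n,u,v):
    f,cx,cy=K[n]; d=P[n][:,:3]@np.array([(u-cx)/f,(v-cy)/f,1]); return P[n][:,3],d
def onz(n,u,v,z):
    c,d=ray(n,u,v); return c+d*(z-c[2])/d[2]
def tri(a,b):
    c1,d1=ray("scene",*a);c2,d2=ray("side",*b)
    s=np.linalg.lstsq(np.c_[d1,-d2],c2-c1,rcond=None)[0]; p=c1+d1*s[0];q=c2+d2*s[1]
    return (p+q)/2,np.linalg.norm(p-q)
E
python3 - <<'E'
from h import *
z1=lambda x,y:(240+(x+.5)/5.4545-.5,205+(y+.5)/5.4545-.5)
z2=lambda x,y:(180+(x+.5)/6-.5,120+(y+.5)/6-.5)
np.set_printoptions(precision=4,suppress=True)
for n,p,z in [("latchL",(515,245),.0625),("latchR",(372,128),.0625),("lipTopA",(265,445),.07),("lipTopB",(115,295),.07),("lipbot",(260,515),0),("ribA",(287,288),.0835),("ribB",(383,215),.0835)]:
    print("scene",n,onz("scene",*z1(*p),z))
for n,p,z in [("latchL",(108,195),.0625),("latchR",(196,294),.0625),("lipTopA",(350,78),.07),("lipTopB",(472,180),.07),("ribA",(222,178),.0835),("ribB",(325,145),.0835),("padL",(122,248),.052),("padR",(162,280),.052)]:
    print("side",n,onz("side",*z2(*p),z))
# cell tops center
print("cells scene",onz("scene",*z1(350,87),.057),onz("scene",*z1(445,430),.057))
print("cells side",onz("side",*z2(213,340),.057),onz("side",*z2(210,102),.057))
# tray corners (rim top z .028)
import cv2
for n,ro in (("scene",(160,140,120,85)),("side",(235,195,130,95))):
    im=cv2.imread(f"pics/a_{n}.png"); x,y,w,h=ro; g=im[y:y+h,x:x+w].max(2)
    m=(g<45).astype(np.uint8); m=cv2.morphologyEx(m,cv2.MORPH_OPEN,np.ones((7,7)));m=cv2.morphologyEx(m,cv2.MORPH_CLOSE,np.ones((7,7)))
    c=max(cv2.findContours(m,0,2)[0],key=cv2.contourArea)
    W=np.array([onz(n,a+x,b+y,.028)[:2] for a,b in c[:,0]],np.float32)
    print(n,"tray",cv2.minAreaRect(W)); 
    ap=cv2.approxPolyDP(c,4,True)[:,0]+[x,y]; print(ap.tolist(),[onz(n,*p,.028)[:2].round(3).tolist() for p in ap])
E
```

```text
scene latchL [0.4548 0.2292 0.0625]
scene latchR [0.4611 0.1408 0.0625]
scene lipTopA [0.6123 0.2368 0.07  ]
scene lipTopB [0.6154 0.1395 0.07  ]
scene lipbot [0.6097 0.2357 0.    ]
scene ribA [0.5598 0.1904 0.0835]
scene ribB [0.5012 0.1888 0.0835]
side latchL [0.4577 0.2232 0.0625]
side latchR [0.4574 0.1353 0.0625]
side lipTopA [0.6031 0.231  0.07  ]
side lipTopB [0.6096 0.128  0.07  ]
side ribA [0.4993 0.1811 0.0835]
side ribB [0.5546 0.176  0.0835]
side padL [0.4495 0.1953 0.052 ]
side padR [0.4542 0.1638 0.052 ]
cells scene [0.4499 0.1139 0.057 ] [0.5421 0.2753 0.057 ]
cells side [0.4508 0.1082 0.057 ] [0.5407 0.2676 0.057 ]
scene tray ((0.5386425852775574, -0.1725732684135437), (0.2158799171447754, 0.17565427720546722), 1.4455925226211548)
[[227, 150], [170, 179], [198, 214], [257, 182], [257, 176]] [[0.435, -0.248], [0.635, -0.256], [0.643, -0.098], [0.445, -0.088], [0.431, -0.106]]
side tray ((0.5269829630851746, -0.19551417231559753), (0.21901607513427734, 0.16948312520980835), 1.5259493589401245)
[[316, 207], [252, 237], [252, 244], [286, 282], [351, 246], [351, 239]] [[0.633, -0.12], [0.429, -0.115], [0.417, -0.134], [0.421, -0.274], [0.622, -0.275], [0.637, -0.258]]
```

Request:
drive_tool:
  commands:
    - [-2.03,-2.21,0,0,0,0,0]
    - [-2.03,-2.21,0,0,0,0,0]
    - [-2.03,-2.21,0,0,0,0,0]
    - [-2.03,-2.21,0,0,0,0,0]
    - [-2.03,-2.21,0,0,0,0,0]
    - [-2.03,-2.21,0,0,0,0,0]
    - [-2.03,-2.21,0,0,0,0,0]
    - [-2.03,-2.21,0,0,0,0,0]
    - [-2.03,-2.21,0,0,0,0,0]
    - [-2.03,-2.21,0,0,0,0,0]
    - [-2.03,-2.21,0,0,0,0,0]
    - [-2.03,-2.21,0,0,0,0,0]
    - [-2.03,-2.21,0,0,0,0,0]
    - [-2.03,-2.21,0,0,0,0,0]
    - [-2.03,-2.21,0,0,0,-5,0]
    - [0,0,0,0,0,-6,0]
    - [0,0,0,0,0,-6,0]
    - [0,0,0,0,0,-4.5,0]
    - [0,0,0,0,0,0,0]
    - [0,0,0,0,0,0,0]
  force: 20

```text
time_s: 1.82
tool_pos: [0.3998, 0.1849, 0.2921]
tool_rot: [-180.0, -0.0, 179.9]
force: [-0.3, 0.3, 0.3]
grip_width: 0.0004
```

Run:
```python
from cell import env
import cv2,numpy as np
o=env.get_obs()
print(o["time_s"],o["tool_pos"],o["tool_rot"],o["qpos"].round(1),o["force"])
c=env.read_camera("wrist"); cv2.imwrite("pics/w1.png",cv2.convertScaleAbs(c["img"],alpha=1.6)); np.savez("w1.npz",K=c["mtx"],P=c["pose"])
print(c["pose"].round(4))
```

```text
1.8167 [0.39983875 0.18489818 0.29212914] [-1.79997318e+02 -1.15673797e-02  1.79901370e+02] [-46.2  -8.2  16.4 111.5   2.4  76.4  59.4] [-0.29800285  0.30515422  0.30128721]
[[ 1.400e-03  9.648e-01  2.630e-01  3.278e-01]
 [ 1.000e+00 -1.400e-03 -3.000e-04  1.843e-01]
 [ 1.000e-04  2.630e-01 -9.648e-01  3.852e-01]
 [ 0.000e+00  0.000e+00  0.000e+00  1.000e+00]]
```

View pics/w1.png

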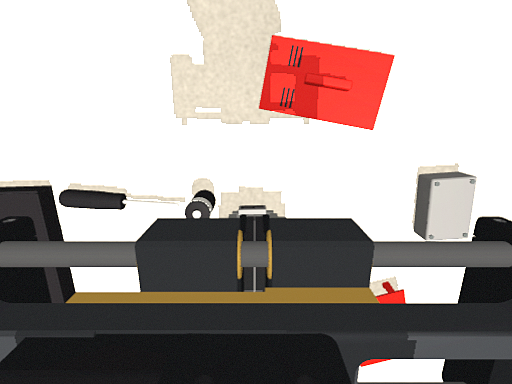

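Run:
```python
import cv2
a=cv2.imread("pics/w1.png")[170:230,170:310]
cv2.imwrite("pics/w1c.png",cv2.resize(a,(770,330),interpolation=cv2.INTER_CUBIC)//2+20)
```

```text
(no output)
```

View pics/w1c.png

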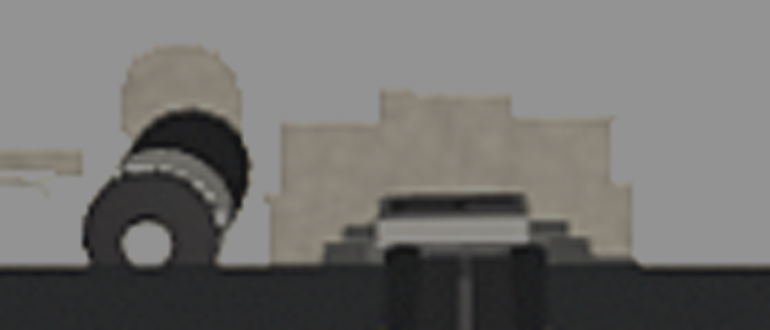

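Run:
```python
import numpy as np
d=np.load("w1.npz");K=d["K"];P=d["P"]
def onz(u,v,z):
    r=P[:3,:3]@np.linalg.solve(K,[u,v,1]); return P[:3,3]+r*(z-P[2,3])/r[2]
f=lambda x,y:(170+(x+.5)/5.5-.5,170+(y+.5)/5.5-.5)
for p,z in [((378,216),.052),((528,216),.052),((378,196),.034),((528,196),.034),((378,248),.052),((148,243),.057),((325,243),.05),((590,243),.05)]: print(onz(*f(*p),z).round(4))
```

```text
[0.4454 0.1639 0.052 ]
[0.4454 0.1989 0.052 ]
[0.4466 0.1629 0.034 ]
[0.4466 0.1996 0.034 ]
[0.4533 0.1638 0.052 ]
[0.4501 0.1111 0.057 ]
[0.4528 0.1512 0.05  ]
[0.4529 0.2136 0.05  ]
```

Request:
drive_tool:
  commands:
    - [0,-0.17,2.5,0,0,0,0]
    - [0,-0.18,3,0,0,0,0]
    - [0,0,3,0,0,0,0]
    - [0,0,3,0,0,0,0]
    - [0,0,3,0,0,0,0]
    - [0,0,2.5,0,0,0,0]
    - [0,0,1.6,0,0,0,0]
    - [0,0,0,0,0,0,0]
    - [-0.5,0,0,0,0,0,0]
    - [-0.5,0,0,0,0,0,0]
    - [-0.5,0,0,0,0,0,0]
    - [-0.5,0,0,0,0,0,0]
    - [0,0,0,0,0,0,0]
    - [0,0,0,0,0,0,0]

```text
time_s: 3.03
tool_pos: [0.4207, 0.1815, 0.1069]
tool_rot: [180.0, 0.1, 180.0]
force: [0.1, 0.2, -1.0]
grip_width: 0.0004
```

Run:
```python
from cell import env
import cv2,numpy as np
c=env.read_camera("wrist"); s=env.read_camera("side")
cv2.imwrite("pics/w2.png",cv2.resize(c["img"][120:290,170:340],(600,600),interpolation=cv2.INTER_CUBIC))
cv2.imwrite("pics/s2.png",cv2.resize(s["img"][110:210,170:270],(600,600),interpolation=cv2.INTER_CUBIC))
```

```text
(no output)
```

View pics/w2.png

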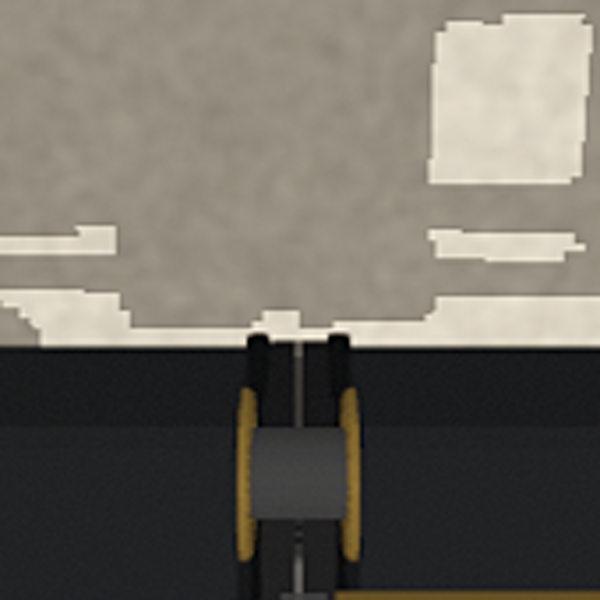

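View pics/s2.png

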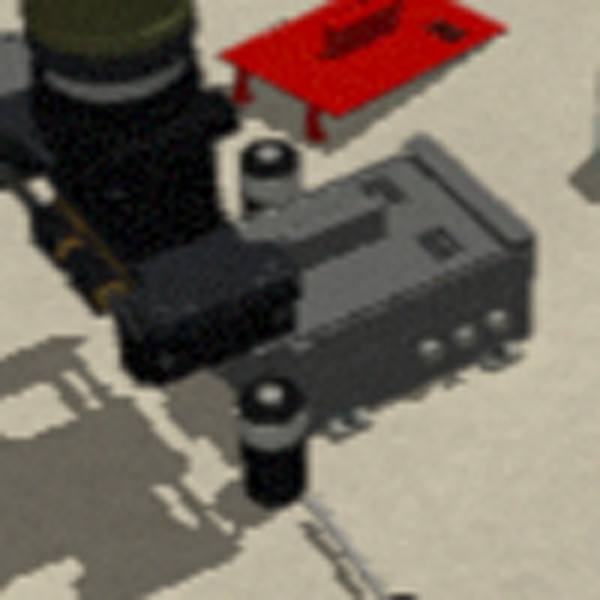

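The wrist view is blocked by the gripper body. The side view shows the gripper just outside the tab end with the cover still down, so I'll feel for the pad.

Request:
drive_tool:
  commands:
    - [-0.15,0,0,0,0,0,0]
    - [-0.15,0,0,0,0,0,0]
    - [-0.1,0,0,0,0,0,0]
    - [-0.1,0,0,0,0,0,0]
    - [0,0,0,0,0,0,0]

```text
time_s: 3.55
tool_pos: [0.4252, 0.1814, 0.1063]
tool_rot: [180.0, 0.0, -180.0]
force: [0.3, 1.0, -0.0]
grip_width: 0.0005
```

Request:
drive_tool:
  commands:
    - [-0.1,0,0,0,0,0,0]
    - [-0.1,0,0,0,0,0,0]
    - [0,0,0,0,0,0,0]

```text
time_s: 3.8
tool_pos: [0.4272, 0.1815, 0.1063]
tool_rot: [180.0, 0.0, -180.0]
force: [-0.1, 0.7, 0.4]
grip_width: -0.0001
```

Request:
drive_tool:
  commands:
    - [-0.1,0,0,0,0,0,0]
    - [-0.1,0,0,0,0,0,0]
    - [0,0,0,0,0,0,0]

```text
time_s: 4.05
tool_pos: [0.4292, 0.1815, 0.1063]
tool_rot: [180.0, 0.0, -180.0]
force: [-0.2, -0.4, -0.4]
grip_width: 0.0005
```

Request:
drive_tool:
  commands:
    - [-0.1,0,0,0,0,0,0]
    - [-0.1,0,0,0,0,0,0]
    - [0,0,0,0,0,0,0]

```text
time_s: 4.3
tool_pos: [0.4312, 0.1814, 0.1063]
tool_rot: [180.0, 0.0, -180.0]
force: [0.2, 0.6, 0.1]
grip_width: 0.0007
```

Request:
drive_tool:
  commands:
    - [-0.1,0,0,0,0,0,0]
    - [-0.1,0,0,0,0,0,0]
    - [0,0,0,0,0,0,0]

```text
time_s: 4.55
tool_pos: [0.4332, 0.1814, 0.1063]
tool_rot: [180.0, 0.0, -180.0]
force: [0.4, -0.3, -0.7]
grip_width: 0.0001
```

Request:
drive_tool:
  commands:
    - [-0.1,0,0,0,0,0,0]
    - [0,0,0,0,0,0,0]

```text
time_s: 4.72
tool_pos: [0.4342, 0.1814, 0.1063]
tool_rot: [180.0, 0.0, -180.0]
force: [0.5, -0.0, -0.6]
grip_width: 0.0001
```

Request:
drive_tool:
  commands:
    - [-0.1,0,0,0,0,0,0]
    - [0,0,0,0,0,0,0]

```text
time_s: 4.88
tool_pos: [0.4345, 0.1815, 0.1062]
tool_rot: [-180.0, -0.1, -180.0]
force: [-2.2, 0.6, 1.6]
grip_width: 0.0002
```

Request:
drive_tool:
  commands:
    - [-0.1,0,0,0,0,0,0]
    - [0,0,0,0,0,0,0]

```text
time_s: 5.05
tool_pos: [0.4352, 0.1815, 0.1061]
tool_rot: [-180.0, -0.1, -180.0]
force: [-4.0, -0.7, 3.5]
grip_width: 0.0006
```

Request:
drive_tool:
  commands:
    - [-0.1,0,0,0,0,0,0]
    - [0,0,0,0,0,0,0]

```text
time_s: 5.22
tool_pos: [0.4362, 0.1815, 0.1061]
tool_rot: [-180.0, -0.1, -180.0]
force: [-5.1, 0.6, 4.1]
grip_width: 0.0009
```

Request:
drive_tool:
  commands:
    - [-0.1,0,0,0,0,0,0]
    - [0,0,0,0,0,0,0]

```text
time_s: 5.38
tool_pos: [0.437, 0.1816, 0.1061]
tool_rot: [-180.0, -0.1, -180.0]
force: [-6.5, 1.1, 4.2]
grip_width: 0.0005
```

Request:
drive_tool:
  commands:
    - [-0.06,0,0,0,0,0,0]
    - [0,0,0,0,0,0,0]

```text
time_s: 5.55
tool_pos: [0.4373, 0.1816, 0.1061]
tool_rot: [-180.0, -0.2, -179.9]
force: [-6.4, -0.1, 4.2]
grip_width: 0.0007
```

Request:
drive_tool:
  commands:
    - [-0.06,0,0,0,0,0,0]
    - [0,0,0,0,0,0,0]

```text
time_s: 5.72
tool_pos: [0.4378, 0.1816, 0.1061]
tool_rot: [-180.0, -0.2, -179.9]
force: [-7.5, 0.8, 5.3]
grip_width: 0.0006
```

```bash
cat > look.py <<'E'
import sys
from cell import env
import cv2
n,u,v,w,h,out=sys.argv[1],*map(int,sys.argv[2:6]),sys.argv[6]
c=env.read_camera(n); s=min(800/w,600/h)
cv2.imwrite(out,cv2.convertScaleAbs(cv2.resize(c["img"][v:v+h,u:u+w],None,fx=s,fy=s,interpolation=cv2.INTER_CUBIC),alpha=1.4))
E
python3 look.py side 170 110 100 100 pics/s3.png
```

```text
(no output)
```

View pics/s3.png

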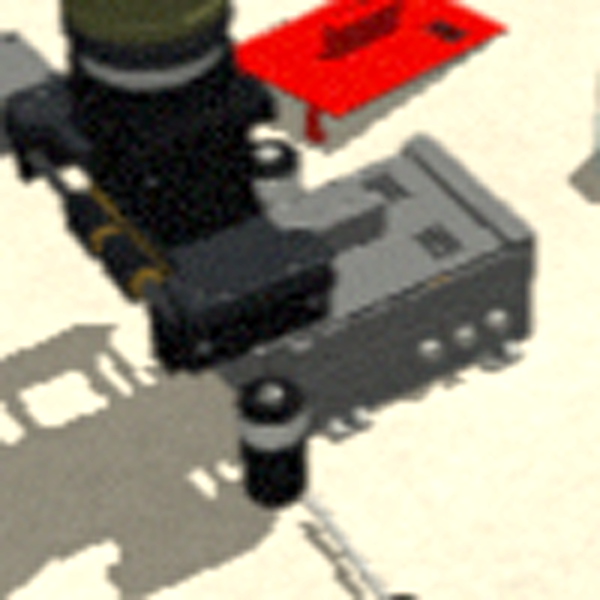

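The cover is still down: its edge runs unbroken to the gripper body. I'll keep pressing.

Request:
drive_tool:
  commands:
    - [-0.06,0,0,0,0,0,0]
    - [0,0,0,0,0,0,0]

```text
time_s: 5.93
tool_pos: [0.4382, 0.1816, 0.1061]
tool_rot: [-180.0, -0.2, -179.9]
force: [-7.9, 0.4, 5.5]
grip_width: 0.0003
```

Request:
drive_tool:
  commands:
    - [-0.06,0,0,0,0,0,0]
    - [0,0,0,0,0,0,0]

```text
time_s: 6.1
tool_pos: [0.4387, 0.1816, 0.106]
tool_rot: [-180.0, -0.2, -179.9]
force: [-7.9, -0.5, 7.1]
grip_width: 0.0005
```

```bash
python3 look.py side 170 110 100 100 pics/s4.png
```

```text
(no output)
```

View pics/s4.png

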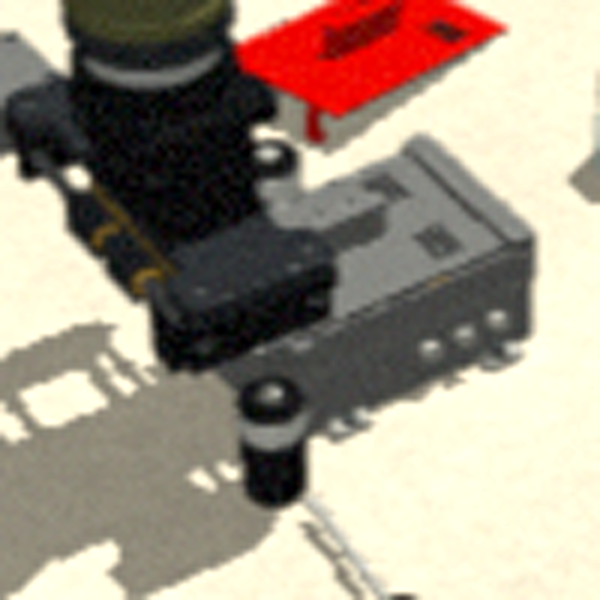

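Request:
drive_tool:
  commands:
    - [-0.06,0,0,0,0,0,0]
    - [0,0,0,0,0,0,0]

```text
time_s: 6.32
tool_pos: [0.4391, 0.1816, 0.106]
tool_rot: [-180.0, -0.3, -179.9]
force: [-8.9, 0.3, 7.9]
grip_width: 0.0005
```

Request:
drive_tool:
  commands:
    - [-0.06,0,0,0,0,0,0]
    - [0,0,0,0,0,0,0]

```text
time_s: 6.48
tool_pos: [0.4396, 0.1816, 0.106]
tool_rot: [-180.0, -0.3, -179.9]
force: [-9.6, 0.1, 7.4]
grip_width: 0.0003
```

```bash
python3 look.py side 170 110 100 100 pics/s5.png;python3 look.py scene 230 195 120 120 pics/c5.png
```

```text
(no output)
```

View pics/s5.png

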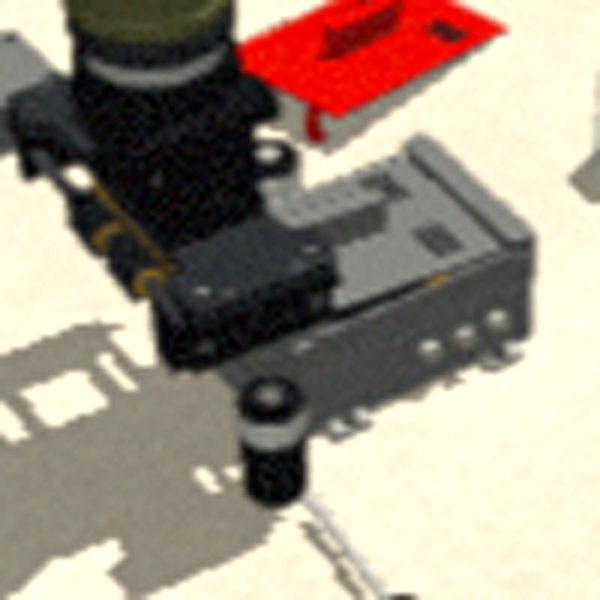

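View pics/c5.png

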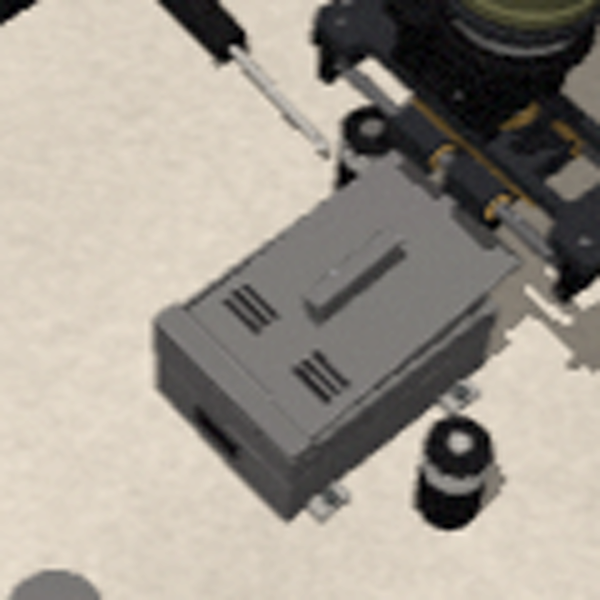

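The cover has sprung up: both views show a gap opening toward the tab end. I'll back off the tab, rise, open the gripper, and move past the rib to look down on it.

Request:
drive_tool:
  commands:
    - [0.2,0,0,0,0,0,0]
    - [0.4,0,0,0,0,0,0]
    - [0.6,0,0,0,0,0,0]
    - [0.8,0,0,0,0,0,0]
    - [0.8,0,0,0,0,0,0]
    - [0,0,-2,0,0,0,0]
    - [0,0,-3,0,0,0,0]
    - [0,0,-3,0,0,0,0]
    - [0,0,-3,0,0,0,0]
    - [0,0,-3,0,0,0,0]
    - [-1,0,-2,0,0,0,0.45]
    - [-3,0,0,0,0,0,0.45]
    - [-3,0,0,0,0,0,0.45]
    - [-3,0,0,0,0,0,0.45]
    - [-3,0,0,0,0,0,0.45]
    - [-3,0,0,0,0,0,0.45]
    - [-2,0,0,0,0,0,0.45]
    - [-1,0,0,0,0,0,0.45]
    - [0,0,0,0,0,0,0.45]
    - [0,0,0,0,0,0,0.45]

```text
time_s: 8.25
tool_pos: [0.603, 0.1814, 0.2659]
tool_rot: [-180.0, -0.1, -180.0]
force: [-0.5, 0.2, 0.1]
grip_width: 0.0389
```

```bash
python3 - <<'E'
from cell import env
import cv2,numpy as np
o=env.get_obs(); print(o["tool_pos"],o["tool_rot"],o["force"])
c=env.read_camera("wrist"); np.savez("w6.npz",K=c["mtx"],P=c["pose"],img=c["img"])
cv2.imwrite("pics/w6.png",cv2.convertScaleAbs(cv2.resize(c["img"][0:220,110:400],None,fx=2.7,fy=2.7,interpolation=cv2.INTER_CUBIC),alpha=1.5))
E
python3 look.py side 170 110 100 100 pics/s6.png;python3 look.py scene 240 205 110 110 pics/c6.png
```

```text
[0.60301488 0.1814047  0.26586808] [-1.79975644e+02 -5.80328960e-02 -1.79997285e+02] [-0.47332849  0.19552636  0.13998222]
```

View pics/w6.png

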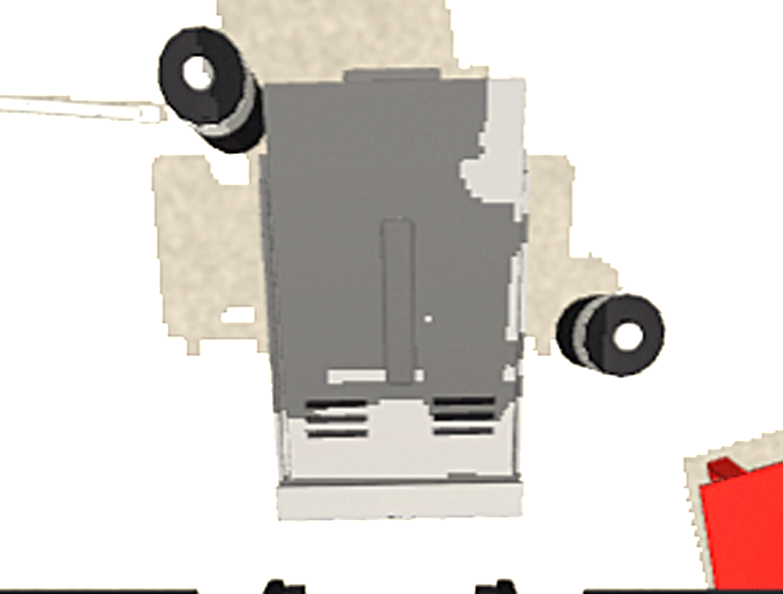

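View pics/s6.png

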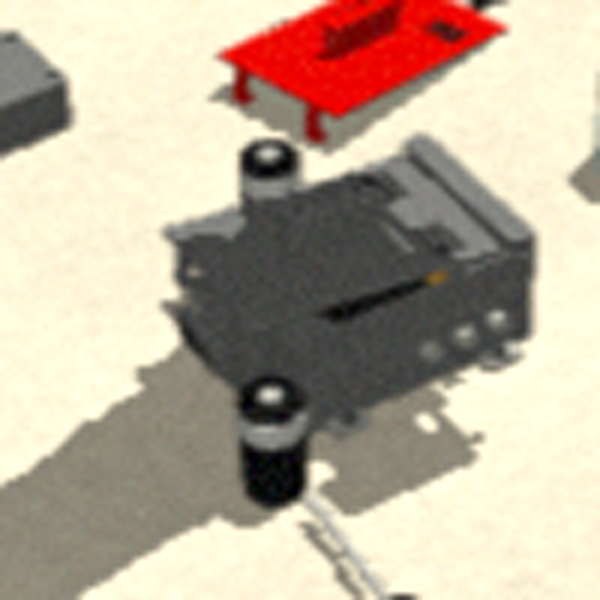

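Run:
```python
import numpy as np
d=np.load("w6.npz");K=d["K"];P=d["P"]
def onz(u,v,z):
    u=110+(u+.5)/2.7-.5; v=(v+.5)/2.7-.5
    r=P[:3,:3]@np.linalg.solve(K,[u,v,1]); return (P[:3,3]+r*(z-P[2,3])/r[2]).round(4)
print("latch edge",onz(264,84,.0765),onz(526,80,.0765))
print("rib top latch end",onz(382,218,.0945),onz(413,218,.0945),"lip end",onz(387,385,.088),onz(415,385,.088))
print("lip",onz(278,487,.07),onz(522,484,.07),onz(278,520,.07),onz(522,517,.07))
print("pad",onz(343,69,.052),onz(440,67,.052))
```

```text
latch edge [0.4572 0.1376 0.0765] [0.4559 0.2269 0.0765]
rib top latch end [0.5019 0.178  0.0945] [0.5019 0.1883 0.0945] lip end [0.5577 0.1796 0.088 ] [0.5577 0.1897 0.088 ]
lip [0.5999 0.1359 0.07  ] [0.5987 0.2334 0.07  ] [0.6137 0.1353 0.07  ] [0.6124 0.234  0.07  ]
pad [0.4458 0.1633 0.052 ] [0.4451 0.199  0.052 ]
```

Request:
drive_tool:
  commands:
    - [1.6,0.13,1.4,0,0,0,0.45]
    - [2.0,0.13,2.0,0,0,0,0.45]
    - [1.7,0,2.0,0,0,0,0.45]
    - [1.0,0,1.5,0,0,0,0.45]
    - [0,0,1.5,0,0,-1,0.45]
    - [0,0,0,0,3.3,0,0.45]
    - [0,0,0,0,3,0,0.45]
    - [0,0,0,0,0,0,0.45]
    - [0,0,0,0,0,0,0.45]

```text
time_s: 9.15
tool_pos: [0.5405, 0.1841, 0.1825]
tool_rot: [180.0, -6.2, -179.0]
force: [-0.4, 0.9, 0.3]
grip_width: 0.0396
```

```bash
python3 look.py side 170 90 110 110 pics/s7.png;python3 look.py scene 230 185 130 130 pics/c7.png
```

```text
(no output)
```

View pics/c7.png

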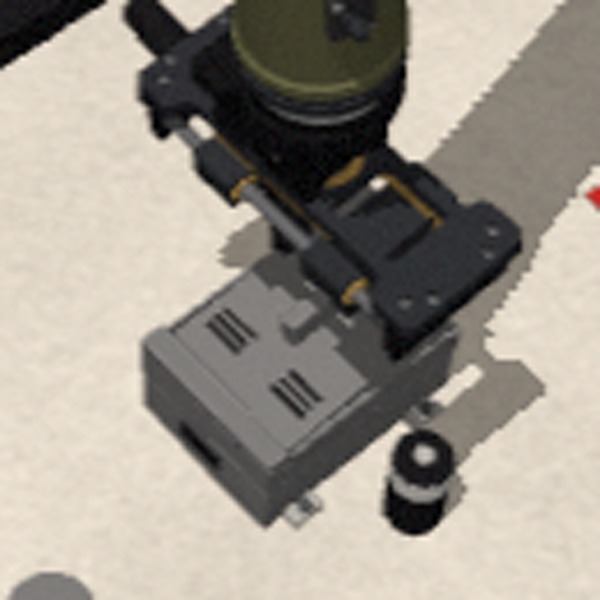

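View pics/s7.png

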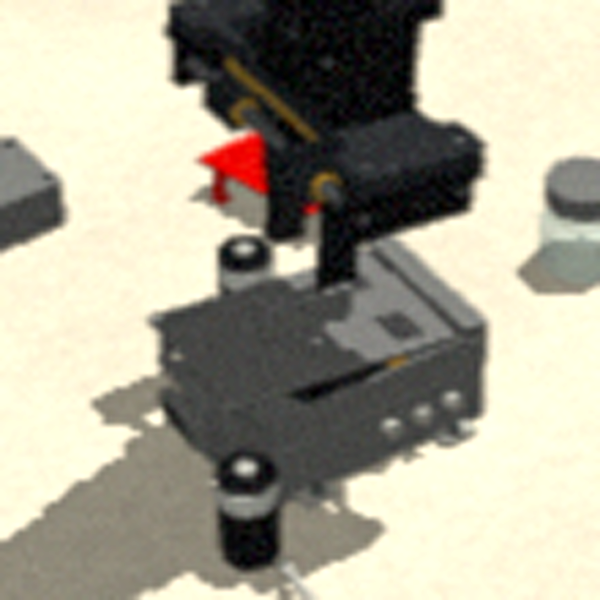

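Request:
drive_tool:
  commands:
    - [0.03,0,1.2,0,0,0,0.45]
    - [0,0,1.2,0,0,0,0.45]
    - [0,0,0.8,0,0,0,0.45]
    - [0,0,0.4,0,0,0,0.45]
    - [0,0,0,0,0,0,0.45]

```text
time_s: 9.67
tool_pos: [0.5351, 0.1838, 0.1447]
tool_rot: [-179.9, -6.5, -179.0]
force: [-0.3, 0.2, -1.1]
grip_width: 0.0393
```

Request:
drive_tool:
  commands:
    - [0,0,0.2,0,0,0,0.45]
    - [0,0,0.1,0,0,0,0.45]
    - [0,0,0,0,0,0,0.45]

```text
time_s: 9.92
tool_pos: [0.5362, 0.184, 0.1437]
tool_rot: [180.0, -6.3, -179.0]
force: [0.3, -0.2, 0.2]
grip_width: 0.0393
```

Request:
drive_tool:
  commands:
    - [0,0,0,0,0,0,0.2]
    - [0,0,0,0,0,0,0.1]
    - [0,0,0,0,0,0,0]
    - [0,0,0,0,0,0,0]
    - [0,0,0,0,0,0,0]
    - [0,0,0,0,0,0,0]
  force: 15

```text
time_s: 10.42
tool_pos: [0.5361, 0.1841, 0.1436]
tool_rot: [180.0, -6.3, -179.0]
force: [-0.2, 1.0, 0.9]
grip_width: 0.0105
```

```bash
python3 look.py side 170 90 110 110 pics/s8.png;python3 look.py scene 230 185 130 130 pics/c8.png
```

```text
(no output)
```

View pics/c8.png

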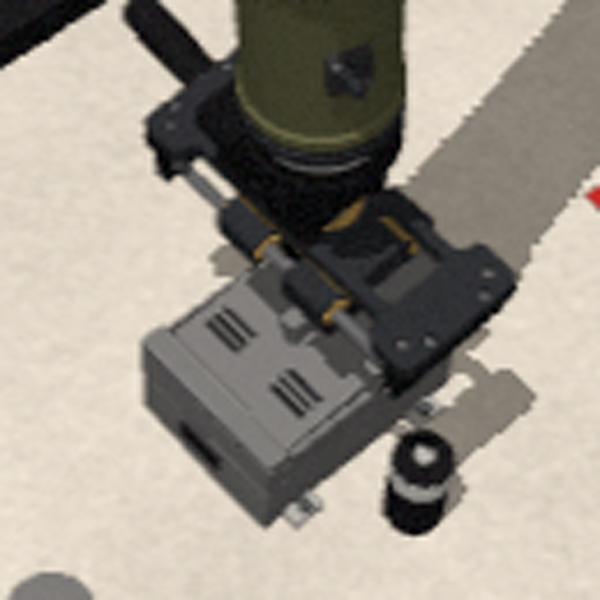

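View pics/s8.png

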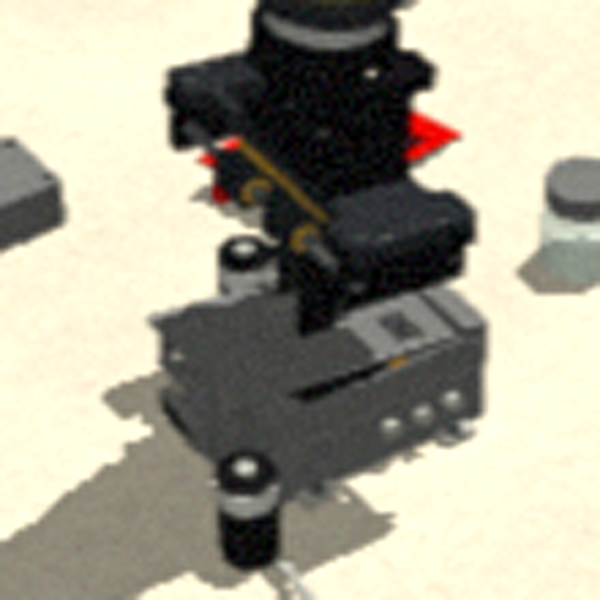

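Rib gripped: the opening reads 10.5 mm and the forces are near zero. I'll draw it toward the tab end in small steps.

Request:
drive_tool:
  commands:
    - [0,0,0,0,0,0,0]
    - [0.15,0,0.01,0,0,0,0]
    - [0.15,0,0.01,0,0,0,0]
    - [0.15,0,0.01,0,0,0,0]
    - [0,0,0,0,0,0,0]
  force: 25

```text
time_s: 10.93
tool_pos: [0.5314, 0.1839, 0.1439]
tool_rot: [180.0, -6.3, -179.0]
force: [1.0, -0.1, 0.4]
grip_width: 0.0106
```

Request:
drive_tool:
  commands:
    - [0.15,0,0.01,0,0,0,0]
    - [0.15,0,0.01,0,0,0,0]
    - [0.15,0,0.01,0,0,0,0]
    - [0,0,0,0,0,0,0]

```text
time_s: 11.27
tool_pos: [0.5267, 0.1839, 0.144]
tool_rot: [180.0, -6.3, -179.0]
force: [0.6, -0.1, 1.1]
grip_width: 0.0105
```

Request:
drive_tool:
  commands:
    - [0.15,0,0.01,0,0,0,0]
    - [0.15,0,0.01,0,0,0,0]
    - [0.15,0,0.01,0,0,0,0]
    - [0,0,0,0,0,0,0]

```text
time_s: 11.6
tool_pos: [0.5221, 0.1838, 0.1441]
tool_rot: [180.0, -6.3, -179.0]
force: [1.2, 0.1, 0.8]
grip_width: 0.0108
```

```bash
python3 look.py side 170 90 110 110 pics/s9.png;python3 look.py scene 230 185 130 130 pics/c9.png
```

```text
(no output)
```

View pics/c9.png

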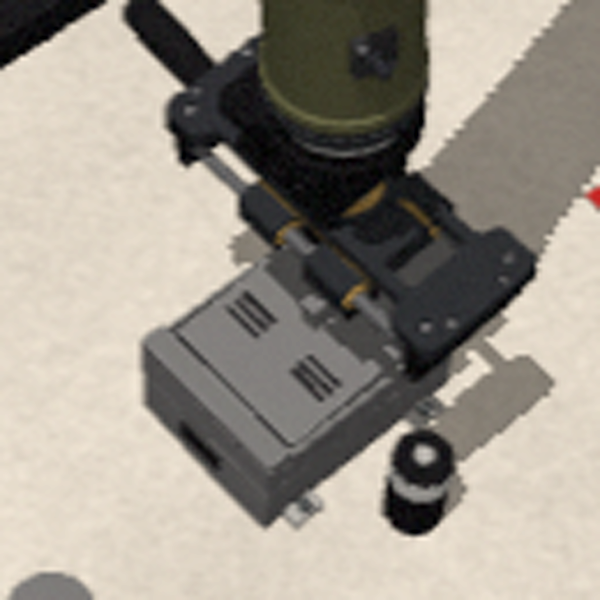

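View pics/s9.png

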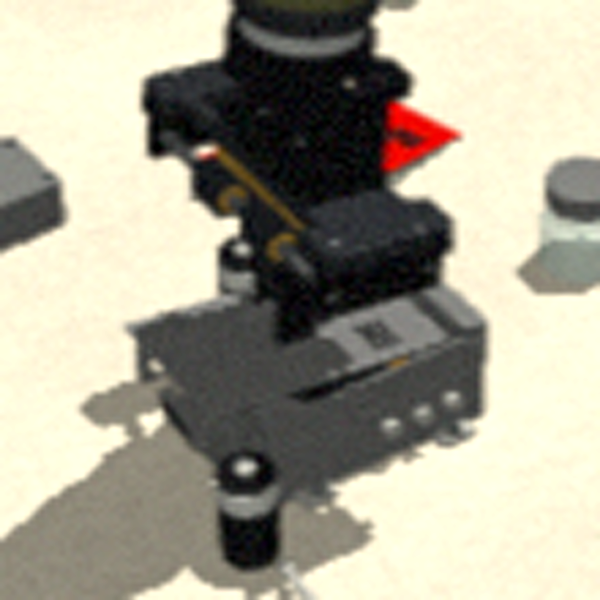

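The cover has been drawn 14 mm with forces around 1 N, and a dark gap shows in front of the lip. Now I'll lift gently.

Request:
drive_tool:
  commands:
    - [0.02,0,-0.15,0,0,0,0]
    - [0.02,0,-0.15,0,0,0,0]
    - [0.02,0,-0.2,0,0,0,0]
    - [0,0,0,0,0,0,0]

```text
time_s: 12.03
tool_pos: [0.5223, 0.1838, 0.1493]
tool_rot: [180.0, -6.3, -179.0]
force: [0.7, -0.9, -1.0]
grip_width: 0.0106
```

Request:
drive_tool:
  commands:
    - [0.03,0,-0.3,0,0,0,0]
    - [0.05,0,-0.5,0,0,0,0]
    - [0.05,0,-0.5,0,0,0,0]
    - [0.05,0,-0.5,0,0,0,0]
    - [0,0,0,0,0,0,0]

```text
time_s: 12.45
tool_pos: [0.5234, 0.184, 0.1687]
tool_rot: [179.9, -6.2, -179.0]
force: [-0.6, 0.5, -0.8]
grip_width: 0.0108
```

```bash
python3 look.py side 170 90 110 110 pics/s10.png;python3 look.py scene 230 185 130 130 pics/c10.png
```

```text
(no output)
```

View pics/c10.png

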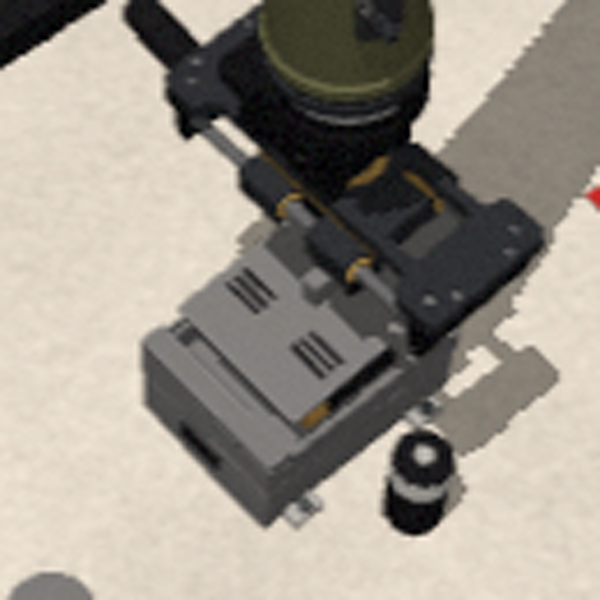

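View pics/s10.png

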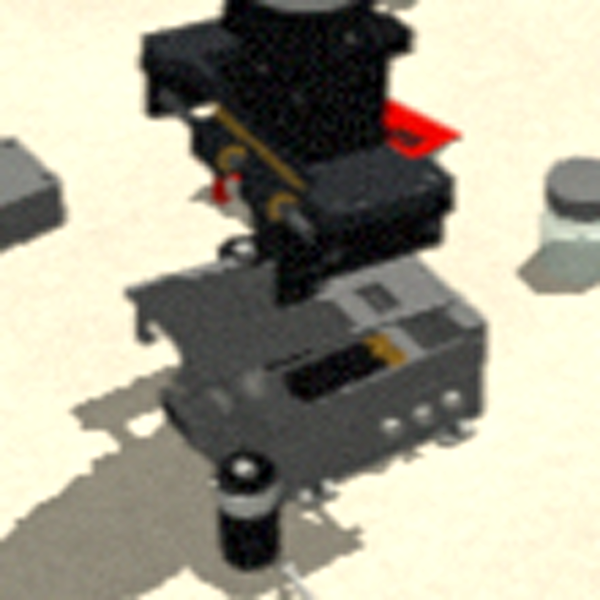

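The cover is free and clear of the box. I'll lift it and carry it over to the tray.

Request:
drive_tool:
  commands:
    - [0.16,0,-1.5,0,0,0,0]
    - [0.27,0,-2.5,0,0,0,0]
    - [0.27,0,-2.5,0,0,0,0]
    - [0.16,0,-1.5,0,0,0,0]
    - [0,-1.4,0,0,0,0,0]
    - [0,-2.5,0,0,0,0,0]
    - [0,-3,0,0,0,0,0]
    - [0,-3,0,0,0,0,0]
    - [-0.2,-3,0,0,0,0,0]
    - [-0.2,-3,0,0,0,0,0]
    - [-0.2,-3,0,0,0,0,0]
    - [-0.2,-3,0,0,0,0,0]
    - [0,-3,0,0,0,0,0]
    - [0,-3,0,0,0,0,0]
    - [0,-3,0,0,0,0,0]
    - [0,-2.5,0,0,0,0,0]
    - [0,-1.5,0,0,0,0,0]
    - [0,-0.9,0,0,0,0,0]
    - [0,0,0,0,0,0,0]
    - [0,0,0,0,0,0,0]

```text
time_s: 14.22
tool_pos: [0.5367, -0.1738, 0.246]
tool_rot: [180.0, -6.4, -179.0]
force: [-0.2, 0.2, -0.7]
grip_width: 0.011
```

```bash
python3 - <<'E'
from cell import env
import cv2
o=env.get_obs();print(o["tool_pos"],o["tool_rot"],o["qpos"].round(1),o["force"])
E
python3 look.py side 200 120 200 180 pics/s11.png;python3 look.py scene 130 90 170 140 pics/c11.png; python3 look.py wrist 0 0 512 384 pics/w11.png
```

```text
[ 0.53674461 -0.17381517  0.24602135] [ 179.95187809   -6.37060901 -179.00593481] [-16.4  15.1  36.4  96.1  -6.9  77.8 112.3] [-0.18991859  0.18754621 -0.66939407]
```

View pics/c11.png

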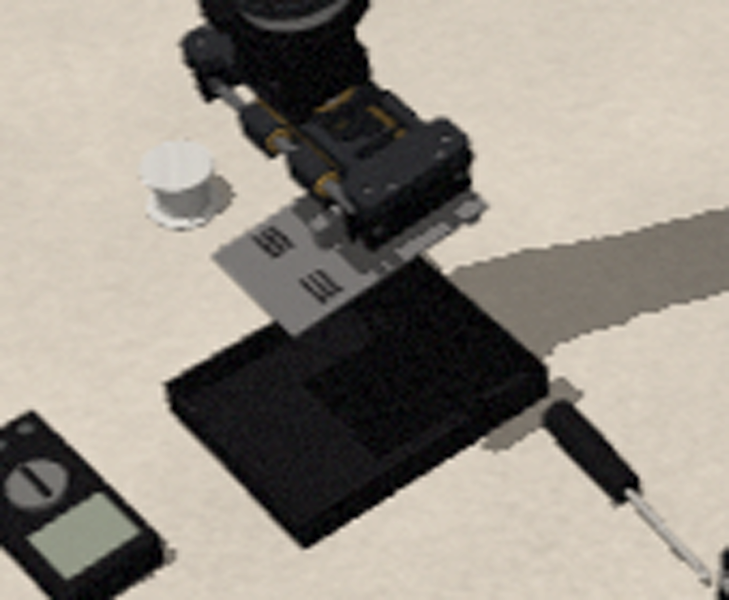

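View pics/s11.png

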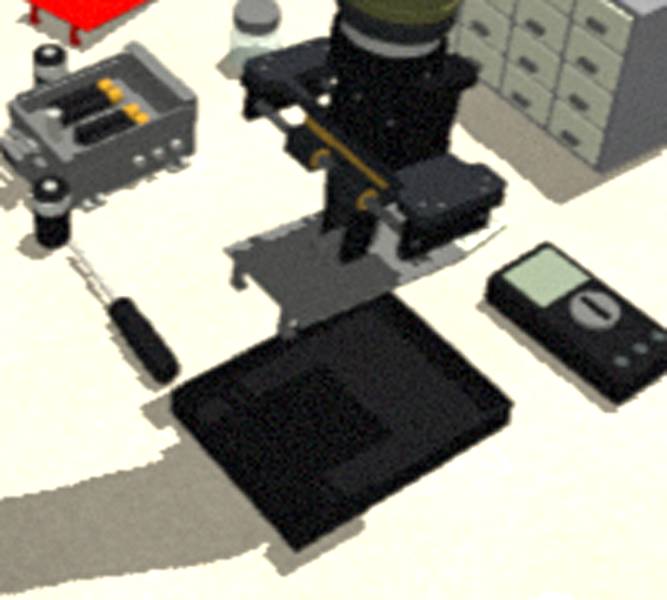

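View pics/w11.png

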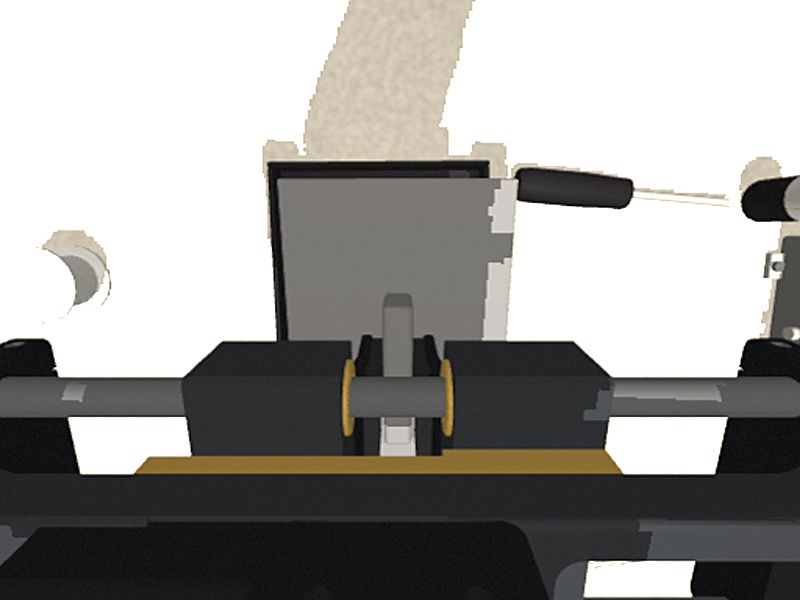

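Run:
```python
from cell import env
import numpy as np
c=env.read_camera("wrist");K=c["mtx"];P=c["pose"]
def onz(u,v,z):
    r=P[:3,:3]@np.linalg.solve(K,[u/1.5625,v/1.5625,1]); return (P[:3,3]+r*(z-P[2,3])/r[2]).round(4)
print(onz(267,162,.028),onz(490,161,.028),onz(273,330,.028))
from h import onz as oz
s=4.286  # scene crop 130,90 ; 729/170
for p in [(165,388),(305,520),(548,372),(425,258)]: print("scene",oz("scene",130+p[0]/s,90+p[1]/s,.028).round(3))
s=3.3333
for p in [(173,390),(388,295),(511,405),(297,530)]: print("side",oz("side",200+p[0]/s,120+p[1]/s,.028).round(3))
```

```text
[ 0.4318 -0.268   0.028 ] [ 0.4278 -0.1084  0.028 ] [ 0.5552 -0.2667  0.028 ]
scene [ 0.642 -0.253  0.028]
scene [ 0.631 -0.1    0.028]
scene [ 0.431 -0.102  0.028]
scene [ 0.431 -0.243  0.028]
side [ 0.429 -0.115  0.028]
side [ 0.631 -0.125  0.028]
side [ 0.636 -0.267  0.028]
side [ 0.432 -0.271  0.028]
```

Both views show the cover held over the tray. The measurements put the tray centre near (0.534, -0.186) with yaw about 1°. I'll shift over it, tilt to the lay-down slope and lower.

Request:
drive_tool:
  commands:
    - [-0.1,-0.6,0,0,1.7,0,0]
    - [-0.1,-0.6,0,0,0,0,0]
    - [-0.21,0,1.5,0,0,0,0]
    - [-0.28,0,2,0,0,0,0]
    - [-0.28,0,2,0,0,0,0]
    - [-0.28,0,2,0,0,0,0]
    - [-0.28,0,2,0,0,0,0]
    - [-0.28,0,2,0,0,0,0]
    - [-0.14,0,1,0,0,0,0]
    - [-0.07,0,0.5,0,0,0,0]
    - [0,0,0,0,0,0,0]
    - [0,0,0,0,0,0,0]

```text
time_s: 15.42
tool_pos: [0.5399, -0.1861, 0.116]
tool_rot: [-180.0, -7.9, -179.0]
force: [-1.0, 0.0, -0.6]
grip_width: 0.0106
```

```bash
python3 look.py side 230 160 150 130 pics/s12.png;python3 look.py scene 150 110 130 110 pics/c12.png
```

```text
(no output)
```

View pics/c12.png

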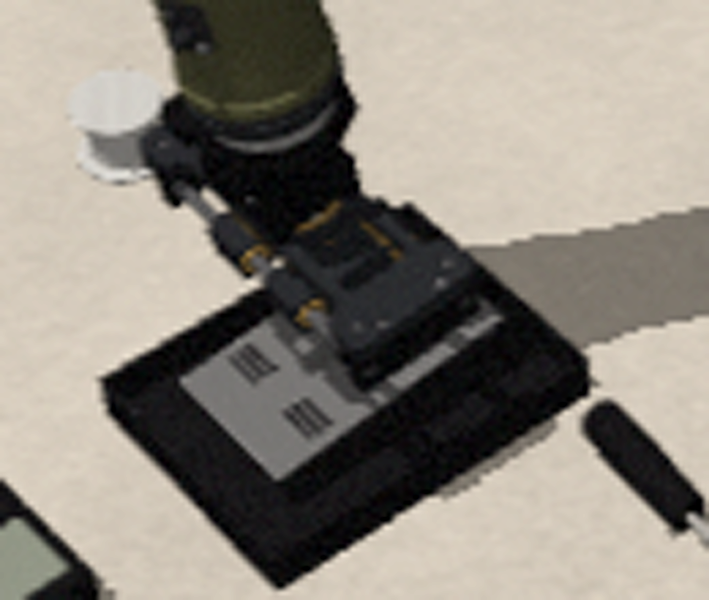

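View pics/s12.png

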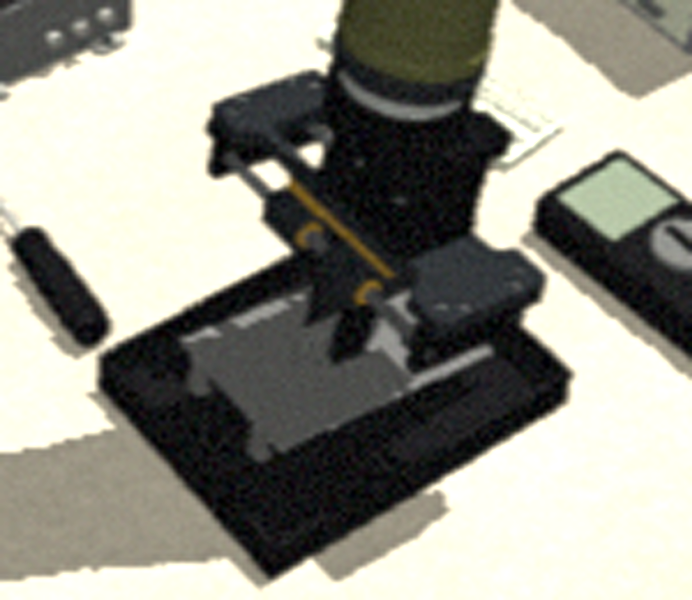

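The cover is inside the tray outline in both views, so I'll lower until it touches.

Request:
drive_tool:
  commands:
    - [-0.07,0,0.5,0,0,0,0]
    - [-0.07,0,0.5,0,0,0,0]
    - [-0.06,0,0.4,0,0,0,0]
    - [-0.04,0,0.3,0,0,0,0]
    - [-0.03,0,0.2,0,0,0,0]
    - [0,0,0,0,0,0,0]

```text
time_s: 16.02
tool_pos: [0.539, -0.1859, 0.0955]
tool_rot: [180.0, -8.1, -179.0]
force: [0.2, 0.3, -0.6]
grip_width: 0.0108
```

Request:
drive_tool:
  commands:
    - [-0.01,0,0.1,0,0,0,0]
    - [-0.02,0,0.1,0,0,0,0]
    - [0,0,0,0,0,0,0]

```text
time_s: 16.27
tool_pos: [0.5394, -0.186, 0.094]
tool_rot: [180.0, -8.0, -179.0]
force: [-1.1, 0.3, -1.4]
grip_width: 0.011
```

Request:
drive_tool:
  commands:
    - [-0.01,0,0.1,0,0,0,0]
    - [0,0,0,0,0,0,0]

```text
time_s: 16.43
tool_pos: [0.5394, -0.186, 0.093]
tool_rot: [180.0, -8.0, -179.0]
force: [0.1, -0.4, -1.2]
grip_width: 0.0106
```

Request:
drive_tool:
  commands:
    - [-0.01,0,0.1,0,0,0,0]
    - [0,0,0,0,0,0,0]

```text
time_s: 16.6
tool_pos: [0.5393, -0.186, 0.092]
tool_rot: [180.0, -8.0, -179.0]
force: [0.5, 0.8, -1.2]
grip_width: 0.0109
```

Request:
drive_tool:
  commands:
    - [-0.01,0,0.1,0,0,0,0]
    - [0,0,0,0,0,0,0]

```text
time_s: 16.77
tool_pos: [0.5395, -0.186, 0.0914]
tool_rot: [180.0, -8.0, -179.0]
force: [0.6, 0.4, 0.5]
grip_width: 0.0107
```

Request:
drive_tool:
  commands:
    - [-0.01,0,0.1,0,0,0,0]
    - [0,0,0,0,0,0,0]

```text
time_s: 16.93
tool_pos: [0.5395, -0.186, 0.0913]
tool_rot: [180.0, -8.0, -179.0]
force: [-1.9, 1.3, 7.4]
grip_width: 0.0108
```

Request:
drive_tool:
  commands:
    - [-0.01,0,0.1,0,0,0,0]
    - [0,0,0,0,0,0,0]

```text
time_s: 17.1
tool_pos: [0.5395, -0.1861, 0.0912]
tool_rot: [179.9, -8.0, -179.0]
force: [-3.5, 1.6, 13.7]
grip_width: 0.0108
```

Request:
drive_tool:
  commands:
    - [0.01,0,-0.1,0,0,0,0]
    - [0.01,0,-0.05,0,0,0,0]
    - [0,0,0,0,0,0,0]
  force: 5

```text
time_s: 17.35
tool_pos: [0.5395, -0.1861, 0.0912]
tool_rot: [180.0, -8.0, -179.0]
force: [-0.9, 1.0, 6.5]
grip_width: 0.0111
```

Request:
drive_tool:
  commands:
    - [0,0,0,0,0,0,0.15]
    - [0,0,0,0,0,0,0.2]
    - [0,0,0,0,0,0,0.3]
    - [0,0,0,0,0,0,0.4]
    - [0,0,0,0,0,0,0.4]
    - [0,0,0,0,0,0,0.4]
    - [0,0,-0.5,0,0,0,0.4]
    - [0,0,-1,0,0,0,0.4]
    - [0,0,-2,0,0,0,0.4]
    - [0,0,-3,0,0,0,0.4]
    - [0,0,-3,0,0,0,0.4]
    - [0,0,-3,0,0,0,0.4]
    - [0,0,-3,0,0,0,0.4]
    - [0,0,0,0,0,0,0.4]
    - [0,0,0,0,0,0,0.4]

```text
time_s: 18.6
tool_pos: [0.562, -0.1861, 0.247]
tool_rot: [-179.9, -7.7, -179.0]
force: [0.1, -0.7, -0.7]
grip_width: 0.0345
```

```bash
python3 look.py side 130 90 250 200 pics/s13.png;python3 look.py scene 110 110 250 190 pics/c13.png; python3 look.py wrist 0 0 512 384 pics/w13.png
```

```text
(no output)
```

View pics/c13.png

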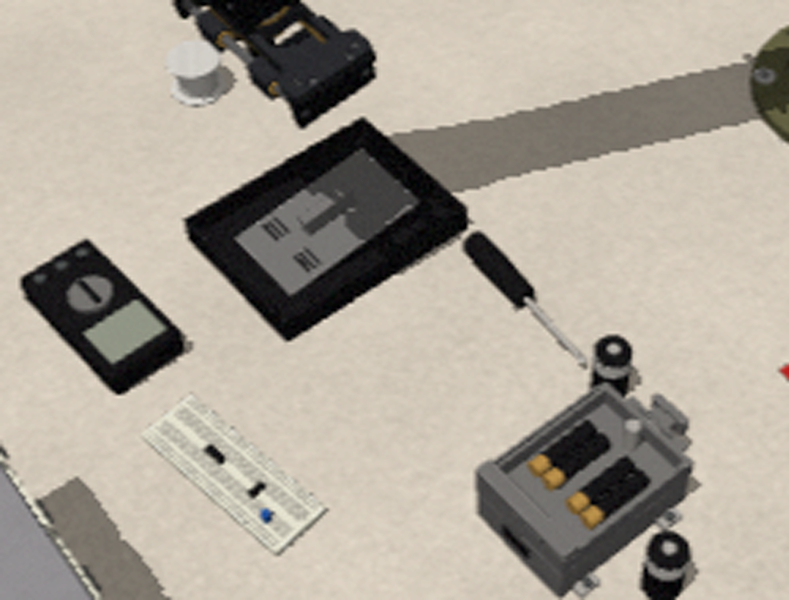

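View pics/s13.png

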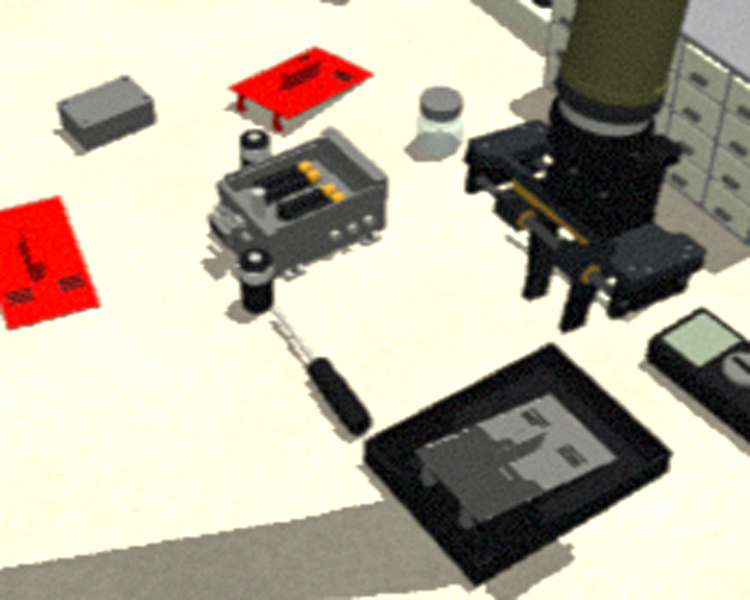

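View pics/w13.png

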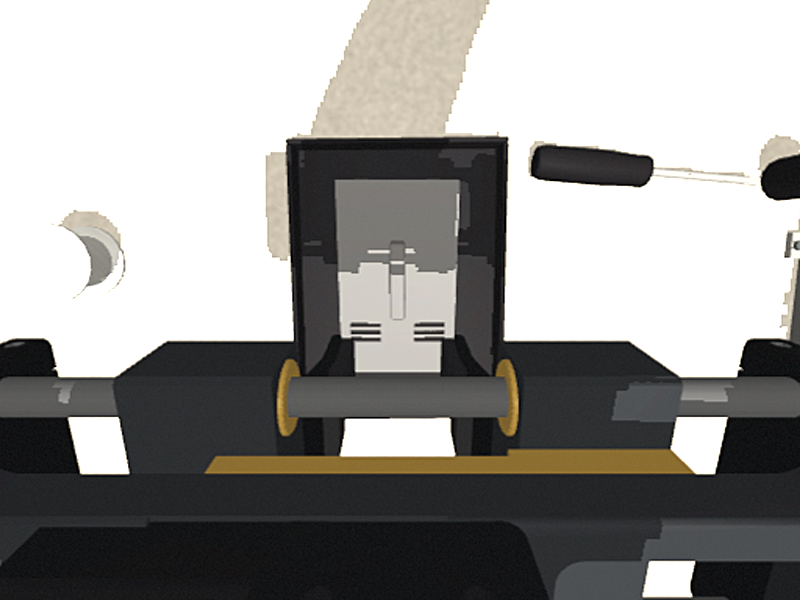

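All three views agree. The cover lies rib up inside the tray, centred near (330,215) in the scene crop, and the gripper is clear of it. The tab, cells, screwdriver, meter, breadboard, jar and decoys look where they were.

Run:
```python
from cell import env
print(env.sign_off())
```

```text
the job is handed in; nothing more can be done
None
```

The battery cover is off the logger box and lying rib up inside the black tray, and the job was handed in at about 19 s of the 67 s allowed.

- **Tab:** I found the pad by feel and pressed it in about 5 mm until the cover sprang up. The highest force I read toward the tab was 9.6 N. The gripper also read up to about 8 N vertically during the press; I didn't find the cause. The combined force was about 12 N, below the 18 N break limit, and the tab looks intact in the last images.
- **Drawing out and lifting:** I gripped the rib at the cover's slope, drew the cover 14 mm toward the tab end with forces of about 1 N, then lifted it free.
- **Placing:** I lowered it into the tray until it touched. I pushed slightly further than needed, to about 14 N, then eased off to about 6 N before letting go.
- **Last checks:** All three cameras show the cover well inside the tray walls and the gripper clear of it. The other things look unmoved by eye; I did not re-measure their positions.
- **Disagreement:** The scene and side cameras differed by 6–20 mm sideways (y). I used the wrist camera and the average of the other two, which agreed within about 2 mm.

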